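# Hold the spent-battery bin open at the drone bench

### The arm

A 6-joint arm with a two-finger parallel gripper is mounted at the origin on the work surface. World frame = base frame: x ahead of the robot, y to its left, z up, the work surface at z = 0. Lengths are in m, angles in rad, forces in N, time in s.
With the tool pointing down it reaches from about 0.35 to 0.925 m from the base axis. Payload 6.4 kg.
Tool frame: the origin (TCP) lies at the very end of the fingers, on their centre line; the grasp point (between the pads) lies 19 mm behind it (robot.hold_point_z is the distance from the TCP to the grasp point, in m); x points along the fingers, y is the direction in which the jaws open and shut, and the axes are right-handed (so a half turn about x gives the same grasp; the last joint's range is limited). The gripper opens to 85 mm and grips with 20 to 120 N. Pads are 22 mm wide; open, the fingers measure 114 mm over their backs; the gripper's body (76 mm by 85 mm) begins 54 mm behind the grasp point. The pads swing forward as they close: fully open they stand 13 mm farther back than shut.
Start: joints at [0.96, 0.245, 1.558, -0, 1.339, -0.174], TCP at [0.275, 0.589, 0.231] pointing down, gripper open.
Joint ranges: [-3.13, 3.13], [-1.02, 2.26], [0.13, 2.54], [-0.95, 4.09], [0.21, 2.88], [-2.74, 2.74]. Speed limits (rad/s): [2.57, 2.57, 3.14, 3.14, 3.14, 3.14].

### API

Orientations are given as a rotation vector (axis times angle).
In Python, from station import robot, cams, ticket, finder gives the robot as it stands.
- The arm moves only by the tool play_rows, never from a script. Its argument "increments" is a list of rows, each an object with "translation": the shift along the tool's x, y, z in cm, a list of three; "roll": the turn about the tool's x in rad; "gripper": the closure, from -1 (fully open) to 1 (shut). In form: [{"translation": [tx, ty, tz], "roll": roll, "gripper": gripper}, ...]. A call has 1 to 10 rows; each row is the pose to reach, as a shift and turn from the pose commanded when the call began, along the tool's axes at that moment; what a row does not reach only later rows make up. A row lasts 1/10 s, in which the tool goes at most 50 mm and 8.59 degrees, less where a joint would pass 70% of its speed; a pose out of reach is approached as far as the arm can. A call with a gripper value outside its range is refused whole. The fingers move at their own pace and stop on an object; "grip_force" is the grip in N (left out, the last holds). Time passes only in rows, so rows that repeat a pose let the fingers close. It gives the time, the measured TCP pose, the force and the opening at its end, in the units of the state.
- robot.sense(): the state, without advancing time (a new reading comes with each control period).
- cams.camera(name): name is "scene" or "top" or "wrist"; returns a dict with "frame" (384x512x3 uint8, blue, green, red), "camera_matrix" (3x3 intrinsics, pixels), "origin" and "attitude" of the camera in the world. Camera axes: x right, y up, looking along -z (the intrinsics and any distortion apply to the point x, -y, -z); pixel columns grow to the right and rows downward; lengths in m; the calibration is good to about 2 mm. A picture is of the moment at which its call begins. There is no depth.
- ticket.close_job(): hands the job in, once; it reports no verdict.
Trained networks look in a picture, given as the dict that the camera call returned (one of the last four; its "shot" number tells which), for a name from the list of things; names that differ only in an ending like _2 or _b are one class to them, and where a whole thing is asked for, a point or a joint stands for the part that bears it (a point fixed in the world has none). Each returns a list of dicts, best first, with "conf" (0 to 1); they miss things now and then, are a little off and sometimes report something else, mostly with a low value. They report only what shows in the picture. A call takes as long as a camera call.
- finder.find_in(picture, target): "box" ([left, top, right, bottom] in pixels, round what is visible of it).
- finder.trace(picture, target): "region" (384x512 bool, what is visible of it) and "box" ([left, top, right, bottom] in pixels, round what is visible of it).
- finder.spot_point(picture, target): "position" ([column, row] in pixels: a listed point, or the origin of a listed thing).
The state is a dict: "time_s": time; "joint_pos": joint angles; "qvel": joint speeds; "joint_torque": joint torques, N m; "ee_pos": TCP position; "orientation": TCP orientation; "force": force on the tool from outside, world axes, zero at the start; "torque": the same for the moment, N m; "finger_gap": finger opening in m.
Only numpy, scipy, OpenCV 4.12 (cv2) and the standard library are available. Lean on these libraries where they do the work, as an engineer would, in place of code of your own. Each camera call takes 0.05 s, during which the arm holds its last target.

### The job

A worn battery pack is about to be dropped into the orange-lidded bin: press that bin's orange lever paddle down so that its lid stands wide open, hold it there for a good three seconds, then let the lever go so that the lid closes fully. Use the lever, leave the blue-lidded bin shut and do not disturb the half-built quadcopter.

Things in the scene. Friction and masses are not known exactly. Their poses are not given: they have to be found in the camera images.
- battery_lever: lever of the orange-lidded bin; origin on its pivot, mid-bin, 118 to 143 mm above the bench. At rest x points level from paddle to lid hinge (away from robot), z up. Orange paddle on the robot's side, 40 (x) x 60 (y) x 8 mm, centre at x = -135 mm, y = z = 0, top face z = +4 mm; bin wall at x = -75. Pressed with 4 to 8 N it goes down up to 37 mm (0.28 rad) to a stop; springs back when let go.
- battery_lid (a joint): orange lid, 154 x 158 x 7 mm, on a grey bin 150 x 150 x 140 mm fixed to the bench (top of shut lid 151 to 176 mm high, 33 mm above the lever's pivot), left or right, turned up to 23 degrees. 0 = shut; opens up and away from the robot; 1.18 rad = fully open. It follows the lever: 4.2 x lever angle, about 0.031 rad per mm of paddle travel; falls shut in under 1 s when the lever is let go.
- scrap_lid (a joint): blue lid of the second bin, the same bin and lever but with blue lid and paddle, for metal scrap; 0 = shut, grows as it opens. Must stay shut.
- quad: half-built black quadcopter, 170 x 170 x 49 mm high, about 280 g, standing loose on four red feet on a thin blue mat between the bins and the robot, near the middle; all of it lies below the paddles. Origin under its centre at the feet, z up. Not to be disturbed.

How it is judged:
On the way:
1. the orange lid is held wide open (past 0.8 rad, about 45 degrees) by pressing its lever, for 2.5 s without a break (value of joint battery_lid above 0.8 rad and (contact force between battery_lever and the fingers above 0.3 N or contact force between battery_lever and the arm above 0.3 N)), for 2.5 s.
At the end, for the whole second after the job is handed in: the orange lid is shut again (within 0.06 rad), the blue lid is shut (within 0.06 rad), and the quadcopter stands upright (within 10 degrees) less than 20 mm from where it was (value of joint each of battery_lid, scrap_lid below 0.06 rad and distance of quad from where it was at the start of the episode below 0.02 m and angle between quad's own z axis and vertical below 0.17 rad); the robot touches nothing.
It fails at once if the blue-lidded bin is opened (past 0.2 rad) (value of joint scrap_lid above 0.2 rad).
It fails at once if the quadcopter is pushed 20 mm or more (distance of quad from where it was at the start of the episode above 0.02 m).
It also fails if it takes over 38 s, if anything falls off the work surface, if the arm or the gripper's body presses on something with over 40 N, if the wrist force passes 120 N, or if a joint passes its speed limit or range.

## Working session

There is one attempt and no reset: what is moved stays moved. The work goes in short steps, Python scripts to look and compute and a tool call to move; the robot and the scene stay as the last step left them, time stands still between calls to the robot, and variables do not carry over. Pictures are saved under pics/ and viewed, and the job is handed in when it is done.

Besides the shell and the picture viewer there is one more tool, called after ">>>" as a command line: name --argument value ..., lists and objects as JSON in quotes. play_rows: Moves the arm, as the interface text tells. Its arguments: {"type":"object","properties":{"increments":{"type":"array"},"grip_force":{"type":"number"}},"required":["increments"]}

```bash
mkdir -p pics; ls; python3 - <<'E'
from station import robot, cams, ticket, finder
import cv2, numpy as np
s=robot.sense(); print(s)
for n in ["scene","top","wrist"]:
    p=cams.camera(n); cv2.imwrite(f"pics/a_{n}.png",p["frame"]); print(n,p["shot"],p["camera_matrix"],p["origin"],p["attitude"],[k for k in p])
    for t in ["battery_lever","battery_lid","quad","scrap_lid"]:
        r=finder.find_in(p,t)[:2]; q=finder.spot_point(p,t)[:2]
        print(t,[(x["conf"],x["box"]) for x in r],[(x["conf"],x["position"]) for x in q])
E
```

```text
pics
{'time_s': 0.0, 'joint_pos': array([ 9.59927740e-01,  2.45840826e-01,  1.55906854e+00,  1.01183033e-05,
        1.33869862e+00, -1.74094561e-01]), 'qvel': array([ 1.69529004e-04, -3.52643840e-05, -2.85087683e-05, -1.30974947e-03,
       -1.76380731e-03, -1.84968272e-03]), 'joint_torque': array([-9.73519418e-04, -4.29510427e+01, -3.26130545e+01, -2.31502218e-04,
        5.31523197e-03, -5.04181503e-05]), 'ee_pos': array([0.27461231, 0.58849977, 0.23013391]), 'orientation': array([ 0.34111667,  1.54429971, -0.34405513]), 'force': array([-0.0652207 ,  0.29752969,  0.40162828]), 'torque': array([-0.08653615,  0.0339495 , -0.00731276]), 'finger_gap': 0.08534064090598753}
scene 1 [[459.42801609   0.         257.59969217]
 [  0.         459.42801609 180.68980032]
 [  0.           0.           1.        ]] [1.33260434 0.26246107 0.88777499] [0.52938755 0.77088845 1.77702406] ['frame', 'camera_matrix', 'origin', 'attitude', 'shot']
battery_lever [(0.6, [157.3, 139.5, 182.8, 149.4]), (0.4, [320.1, 154.6, 415.5, 223.8])] []Traceback (most recent call last):
  File "<stdin>", line 7, in <module>
ValueError: it knows: battery_lever, quad
```

```bash
python3 - <<'E'
from station import robot, cams, ticket, finder
import cv2, numpy as np
for n in ["scene","top","wrist"]:
    p=cams.camera(n); cv2.imwrite(f"pics/b_{n}.png",p["frame"]); print(n,p["shot"],p["camera_matrix"].tolist(),p["origin"],p["attitude"])
    for t in ["battery_lever","battery_lid","quad","scrap_lid"]:
        for f,k in ((finder.find_in,"box"),(finder.spot_point,"position")):
            try: print(t,[(x["conf"],x[k]) for x in f(p,t)[:3]])
            except Exception as e: print(t,e)
E
```

```text
scene 2 [[459.42801609473764, 0.0, 257.5996921745853], [0.0, 459.42801609473764, 180.68980032152191], [0.0, 0.0, 1.0]] [1.33260434 0.26246107 0.88777499] [0.52938755 0.77088845 1.77702406]
battery_lever [(0.59, [155.6, 140.6, 180.8, 150.3])]
battery_lever []
battery_lid [(0.87, [118.7, 151.7, 194.2, 194.1])]
battery_lid it knows: battery_lever, quad
quad [(0.73, [232.4, 149.6, 308.8, 209.6])]
quad [(0.82, [272.7, 185.2])]
scrap_lid [(0.92, [318.0, 155.9, 414.0, 221.7])]
scrap_lid it knows: battery_lever, quad
top 3 [[359.66410312102096, 0.0, 250.3860738825426], [0.0, 359.66410312102096, 186.45422762151728], [0.0, 0.0, 1.0]] [ 0.4582408  -0.00955626  1.05128392] [ 0.08963351 -0.10740778 -1.54336022]
battery_lever [(0.81, [333.8, 186.1, 362.7, 217.2]), (0.19, [101.0, 147.1, 183.0, 232.4])]
battery_lever []
battery_lid [(0.89, [299.8, 121.4, 375.0, 193.1])]
battery_lid it knows: battery_lever, quad
quad [(0.76, [214.2, 200.9, 273.6, 261.6])]
quad [(0.73, [241.9, 230.3])]
scrap_lid [(0.63, [101.0, 148.6, 183.5, 233.5])]
scrap_lid it knows: battery_lever, quad
wrist 4 [[297.2428644793633, 0.0, 249.85206003942417], [0.0, 297.2428644793633, 189.35465049923044], [0.0, 0.0, 1.0]] [0.19876652 0.62370679 0.37346437] [-0.29783587 -0.18945097  1.12288932]
battery_lever []
battery_lever []
battery_lid []
battery_lid it knows: battery_lever, quad
quad []
quad []
scrap_lid []
scrap_lid it knows: battery_lever, quad
```

View pics/a_scene.png

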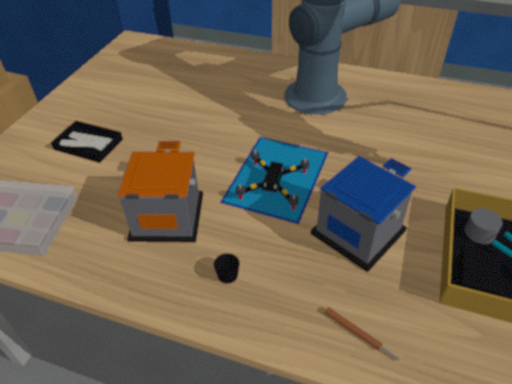

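View pics/b_top.png

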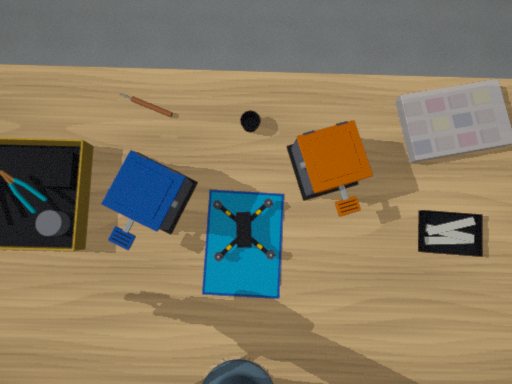

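View pics/b_wrist.png

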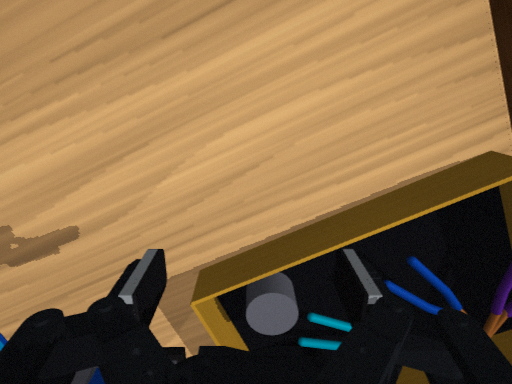

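Top view: the orange lid is at about (335,157) with its paddle at (347,207). The blue bin is at about (150,190), its paddle at (122,238), and the quad is at (243,230). Next I'll fit the orange bin's pose from the orange masks in both views.

```bash
cat > h.py <<'E'
import numpy as np, cv2
from scipy.spatial.transform import Rotation as R
def proj(p,X):
    X=np.atleast_2d(X); c=(X-p["origin"])@R.from_rotvec(p["attitude"]).as_matrix()
    c=c*[1,-1,-1]; u=c@np.array(p["camera_matrix"]).T
    return u[:,:2]/u[:,2:]
def ray(p,uv):
    d=np.linalg.inv(p["camera_matrix"])@[uv[0],uv[1],1]; return R.from_rotvec(p["attitude"]).as_matrix()@(d*[1,-1,-1])
def atz(p,uv,z):
    d=ray(p,uv); o=np.array(p["origin"]); return o+d*(z-o[2])/d[2]
def omask(fr):
    h=cv2.cvtColor(fr,cv2.COLOR_BGR2HSV); return cv2.inRange(h,(4,180,100),(18,255,255))
E
python3 - <<'E'
from station import robot, cams, finder
from h import *
from scipy.optimize import least_squares
P={n:cams.camera(n) for n in ("top","scene")}
obs={}
for n,win in (("top",(285,115,380,225)),("scene",(110,130,205,205))):
    m=omask(P[n]["frame"]); w=np.zeros_like(m); w[win[1]:win[3],win[0]:win[2]]=m[win[1]:win[3],win[0]:win[2]]
    m=cv2.morphologyEx(w,cv2.MORPH_CLOSE,np.ones((3,3)))
    cs,_=cv2.findContours(m,cv2.RETR_EXTERNAL,cv2.CHAIN_APPROX_NONE)
    for c in sorted(cs,key=cv2.contourArea)[::-1][:4]:
        print(n,cv2.contourArea(c),cv2.boundingRect(c),np.round(cv2.boxPoints(cv2.minAreaRect(c)),1).tolist())
    v=cv2.resize(np.hstack([P[n]["frame"][win[1]:win[3],win[0]:win[2]],cv2.cvtColor(m,cv2.COLOR_GRAY2BGR)[win[1]:win[3],win[0]:win[2]]]),None,fx=4,fy=4,interpolation=0)
    cv2.imwrite(f"pics/c_{n}.png",v)
E
```

```text
top 3474.5 (297, 120, 76, 73) [[296.1000061035156, 136.1999969482422], [354.6000061035156, 118.0], [372.5, 175.8000030517578], [314.0, 193.89999389648438]]
top 303.5 (335, 196, 26, 20) [[334.29998779296875, 201.8000030517578], [356.0, 195.1999969482422], [360.3999938964844, 209.60000610351562], [338.70001220703125, 216.3000030517578]]
scene 2910.5 (118, 142, 76, 55) [[118.0, 195.0], [118.80000305175781, 141.0], [193.1999969482422, 142.1999969482422], [192.39999389648438, 196.1999969482422]]
```

View pics/c_top.png

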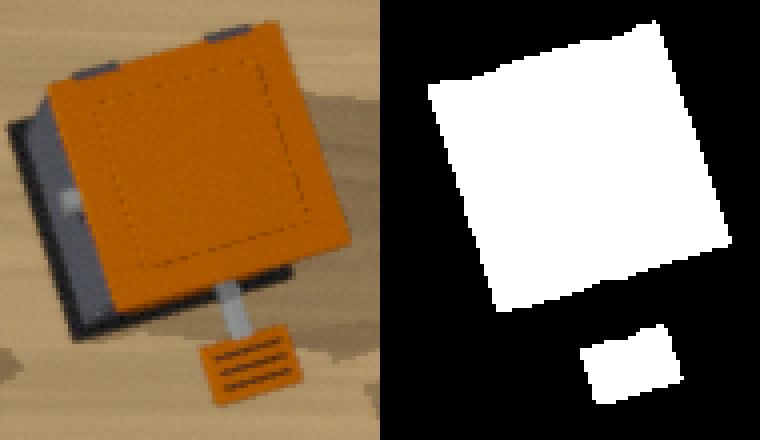

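View pics/c_scene.png

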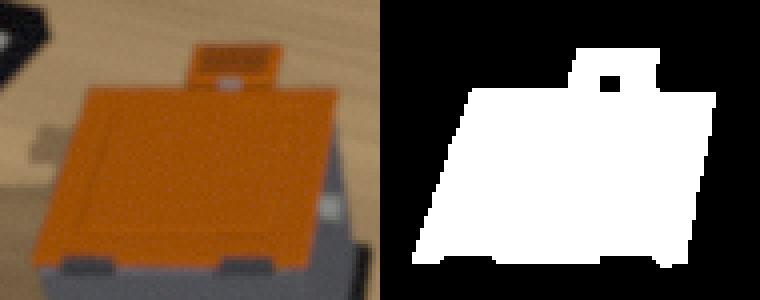

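Both zooms show the orange lid and paddle edges clearly. The paddle corners in the top crop are near (201,347), (288,325), (302,382) and (217,405). I'll fit the pose to these corners.

```bash
python3 - <<'E'
from station import robot, cams, finder
from h import *
from scipy.optimize import least_squares
P={n:cams.camera(n) for n in ("top","scene")}
# local points
def pad(sx,sy): return [-.135+.02*sx,.03*sy,.004]
def lid(sx,sy): return [.077*sx,.079*sy,.033]
T=lambda a,o: (np.array(a)+.5)/4-.5+o
# top: right = -y(world); up=+x
ot=T([(201,347),(288,325),(302,382),(217,405),(49,86),(276,22),(351,242),(117,311)],[285,115])
Lt=[pad(1,1),pad(1,-1),pad(-1,-1),pad(-1,1),lid(1,1),lid(1,-1),lid(-1,-1),lid(-1,1)]
# scene: camera looks back to robot: left = -y ; bottom = far x
os_=T([(195,44),(283,44),(90,88),(338,92),(308,268),(34,264)],[110,130])
Ls=[pad(-1,-1),pad(-1,1),lid(-1,-1),lid(-1,1),lid(1,1),lid(1,-1)]
def W(q,L,dx=0):
    c,s=np.cos(q[3]),np.sin(q[3]); L=np.array(L,float); L=L+np.where(L[:,2:]>.02,[[q[4],0,0]],0)
    return L@np.array([[c,-s,0],[s,c,0],[0,0,1]]).T+q[:3]
def res(q,fr=None):
    return np.r_[(proj(P["top"],W(q,Lt))-ot).ravel(),(proj(P["scene"],W(q,Ls))-os_).ravel()]
r=least_squares(res,[.55,-.28,.13,.25,0]); print(r.x,np.round(r.fun.reshape(-1,2),1).tolist())
r2=least_squares(lambda q:np.r_[res(np.r_[q,0])],r.x[:4],loss='soft_l1'); q=np.r_[r2.x,0];print(r2.x,np.round(res(q).reshape(-1,2),1).tolist())
print("paddle",W(q,[[-.135,0,.004],pad(1,1),pad(1,-1),pad(-1,-1),pad(-1,1)]))
print("quad",atz(P["top"],[241.9,230.3],0.03),[atz(P["top"],u,.04)[:2].round(3).tolist() for u in ([214,200],[274,200],[274,262])])
print("blue paddle",atz(P["top"],[122,238],.14))
s=robot.sense();print(s["time_s"],R.from_rotvec(s["orientation"]).as_matrix().round(3))
E
```

```text
[ 0.6595122  -0.23024614  0.1201864   0.31159825 -0.0021962 ] [[-0.6, 0.6], [-0.5, -0.4], [0.9, 0.1], [0.2, 0.9], [-0.9, -0.5], [0.5, -1.1], [1.0, 0.3], [0.3, 0.5], [0.2, 1.0], [0.7, 1.0], [-0.3, 0.1], [0.9, -0.9], [0.3, -0.5], [-1.1, 0.3]]
[ 0.65841503 -0.23050125  0.12057788  0.31202228] [[-0.5, 1.0], [-0.4, -0.0], [1.1, 0.5], [0.3, 1.3], [-1.1, -0.9], [0.4, -1.6], [0.9, -0.1], [0.2, 0.1], [0.3, 0.7], [0.8, 0.6], [-0.4, 0.3], [0.8, -0.7], [0.3, -0.3], [-1.2, 0.6]]
paddle [[ 0.52993354 -0.27194408  0.12457788]
 [ 0.53975832 -0.23725296  0.12457788]
 [ 0.55817735 -0.29435584  0.12457788]
 [ 0.52010877 -0.30663519  0.12457788]
 [ 0.50168973 -0.24953231  0.12457788]]
quad [0.46249974 0.00128541 0.03      ] [[0.545, 0.082], [0.55, -0.087], [0.378, -0.09]]
blue paddle [0.43564382 0.29886057 0.14      ]
1.45 [[-0.     0.423  0.906]
 [-0.     0.906 -0.423]
 [-1.    -0.    -0.   ]]
```

The fit puts the paddle centre at about (0.530, -0.272) with its top at z ≈ 0.125 and a bin yaw of 0.312 rad. First I'll move over it at z ≈ 0.25 with the gripper shut, rolling to line up with the bin.

>>> play_rows --increments '[{"translation": [-2,-3.4,3.0],"roll": 0.05,"gripper": 1},{"translation": [-2,-6.8,5.9],"roll": 0.1,"gripper": 1},{"translation": [-2,-10.1,8.9],"roll": 0.15,"gripper": 1},{"translation": [-2,-13.5,11.8],"roll": 0.2,"gripper": 1},{"translation": [-2,-16.9,14.8],"roll": 0.25,"gripper": 1},{"translation": [-2,-20.3,17.8],"roll": 0.3,"gripper": 1},{"translation": [-2,-23.6,20.7],"roll": 0.35,"gripper": 1},{"translation": [-2,-27,23.7],"roll": 0.4,"gripper": 1},{"translation": [-2,-30.4,26.6],"roll": 0.4,"gripper": 1},{"translation": [-2,-33.8,29.6],"roll": 0.4,"gripper": 1}]'

```text
time_s: 2.45
ee_pos: [0.4003, 0.1559, 0.2516]
orientation: [0.654, 1.469, -0.653]
force: [0.9, -0.2, -0.8]
finger_gap: -0.0001
```

```bash
python3 - <<'E'
from station import robot
from h import *
s=robot.sense();M=R.from_rotvec(s["orientation"]).as_matrix();print(s["time_s"],s["ee_pos"],s["joint_pos"].round(2),s["finger_gap"],M.round(3))
d=np.array([.5252,-.2735,.20])-s["ee_pos"];print("tool cm",100*M.T@d)
# roll needed so that y'=(.952,.307)
v=M.T@np.array([.9517,.307,0]);print("roll",np.arctan2(v[2],v[1]))
E
```

```text
2.45 [0.40032065 0.1558568  0.25163929] [ 0.11 -0.32  2.07  0.    1.39 -0.63] -8.063009370093681e-05 [[ 0.001  0.742  0.67 ]
 [ 0.     0.67  -0.742]
 [-1.     0.001  0.001]]
tool cm [  5.17142273 -19.50742505  40.23436376]
roll 0.42231830563107103
```

>>> play_rows --increments '[{"translation": [0,-2,4.0],"roll": 0.05,"gripper": 1},{"translation": [0,-3.9,8.0],"roll": 0.1,"gripper": 1},{"translation": [0,-5.9,12.1],"roll": 0.15,"gripper": 1},{"translation": [0,-7.8,16.1],"roll": 0.2,"gripper": 1},{"translation": [0,-9.8,20.1],"roll": 0.25,"gripper": 1},{"translation": [0,-11.7,24.1],"roll": 0.3,"gripper": 1},{"translation": [0,-13.7,28.2],"roll": 0.35,"gripper": 1},{"translation": [1,-15.6,32.2],"roll": 0.4,"gripper": 1},{"translation": [3,-17.6,36.2],"roll": 0.42,"gripper": 1},{"translation": [5,-19.5,40.2],"roll": 0.42,"gripper": 1}]'

```text
time_s: 3.45
ee_pos: [0.5252, -0.2738, 0.2013]
orientation: [0.975, 1.34, -0.975]
force: [1.1, 0.7, 0.3]
finger_gap: -0.0003
```

```bash
python3 - <<'E'
from station import robot, cams
from h import *
P=[cams.camera("top"),cams.camera("scene")]
s=robot.sense();M=R.from_rotvec(s["orientation"]).as_matrix();print(s["time_s"],s["ee_pos"],s["joint_pos"].round(2),s["force"],M.round(3))
for p in P: print(proj(p,s["ee_pos"]))
v=np.hstack([cv2.resize(P[0]["frame"][100:250,260:410],(400,400)),cv2.resize(P[1]["frame"][60:210,90:240],(400,400))])
cv2.imwrite("pics/d.png",v)
E
```

```text
3.55 [ 0.52354391 -0.27495057  0.19687668] [-0.67  0.15  1.74 -0.    1.26 -0.98] [-0.98519135  0.64694895 -1.29645429] [[-0.005  0.952  0.305]
 [ 0.003  0.305 -0.952]
 [-1.    -0.004 -0.005]]
[[357.59105518 207.07890577]]
[[164.52164558 122.12330345]]
```

View pics/d.png

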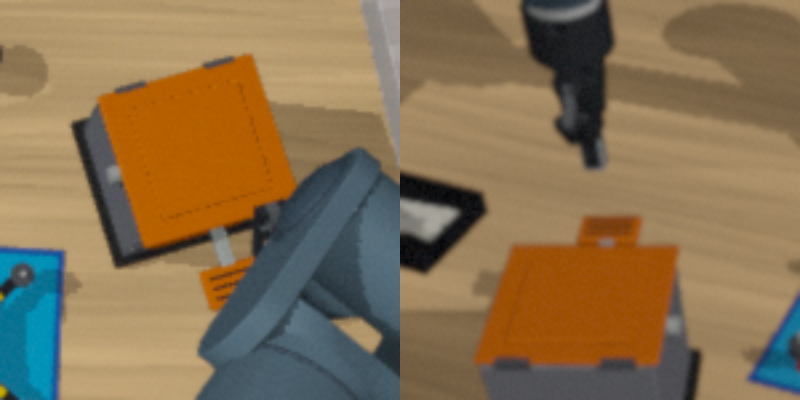

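The scene view shows the finger tip at about (597,165) in the crop, where the kinematics put it, above and in line with the paddle at (610,228). The lid is still shut. I'll lower onto the paddle and press gently.

>>> play_rows --increments '[{"translation": [2.5,0,0],"roll": 0,"gripper": 1},{"translation": [5,0,0],"roll": 0,"gripper": 1},{"translation": [6.5,0,0],"roll": 0,"gripper": 1},{"translation": [7.2,0,0],"roll": 0,"gripper": 1},{"translation": [7.8,0,0],"roll": 0,"gripper": 1},{"translation": [8.4,0,0],"roll": 0,"gripper": 1},{"translation": [8.8,0,0],"roll": 0,"gripper": 1},{"translation": [8.8,0,0],"roll": 0,"gripper": 1}]'

```text
time_s: 4.35
ee_pos: [0.5254, -0.2716, 0.1138]
orientation: [0.975, 1.34, -0.974]
force: [0.3, 3.5, 5.0]
finger_gap: -0.0003
```

```bash
python3 - <<'E'
from station import robot, cams
from h import *
P=[cams.camera("top"),cams.camera("scene")]
s=robot.sense();M=R.from_rotvec(s["orientation"]).as_matrix();print(s["time_s"],s["ee_pos"],s["force"],s["torque"])
v=np.hstack([cv2.resize(P[0]["frame"][100:250,260:410],(400,400)),cv2.resize(P[1]["frame"][60:210,90:240],(400,400))])
cv2.imwrite("pics/e.png",v)
E
```

```text
4.45 [ 0.52536767 -0.2716172   0.11407276] [0.77531913 3.45550499 5.58873473] [ 0.59555322 -0.05698818  0.0278114 ]
```

View pics/e.png

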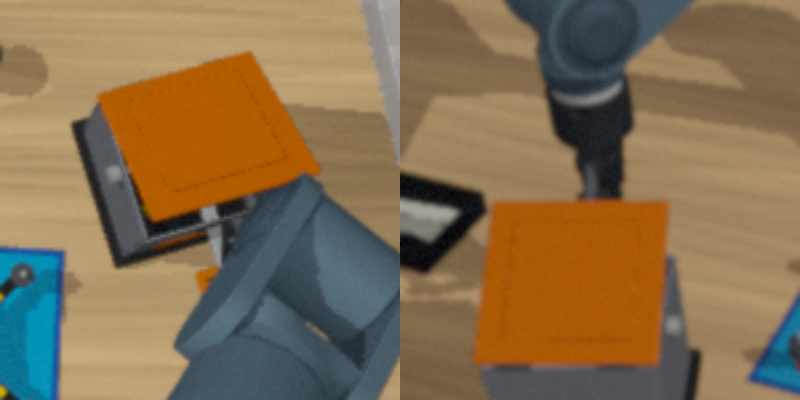

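The lid is opening (its front edge has lifted in both views) with about 5.6 N on the tip. The gripper is clear of the lid, so I'll press further.

>>> play_rows --increments '[{"translation": [0.5,0,0],"roll": 0,"gripper": 1},{"translation": [1.0,0,0],"roll": 0,"gripper": 1},{"translation": [1.5,0,0],"roll": 0,"gripper": 1},{"translation": [1.9,0,0],"roll": 0,"gripper": 1},{"translation": [2.0,0,0],"roll": 0,"gripper": 1}]'

```text
time_s: 4.95
ee_pos: [0.5259, -0.2726, 0.0943]
orientation: [0.974, 1.337, -0.974]
force: [1.8, 0.4, 5.9]
finger_gap: -0.0001
```

```bash
python3 - <<'E'
from station import robot, cams
from h import *
P=[cams.camera("top"),cams.camera("scene")]
s=robot.sense();M=R.from_rotvec(s["orientation"]).as_matrix();print(s["time_s"],s["ee_pos"],s["force"],s["torque"])
v=np.hstack([cv2.resize(P[0]["frame"][100:250,260:410],(400,400)),cv2.resize(P[1]["frame"][60:210,90:240],(400,400))])
cv2.imwrite("pics/f.png",v)
# predicted lid front edge (hinge at local x=.077,z=.0295) for several angles
q=[.6584,-.2305,.1206,.312];c,s_=np.cos(q[3]),np.sin(q[3])
for a in (.6,.8,.9,1.0,1.1,1.18):
    L=np.array([[.077-.154*np.cos(a)-0*1,y,.03+.154*np.sin(a)] for y in(.079,-.079)])
    Wp=L@np.array([[c,-s_,0],[s_,c,0],[0,0,1]]).T+q[:3]
    print(a,((proj(P[0],Wp)-[260,100])*2.667).round().tolist(),((proj(P[1],Wp)-[90,60])*2.667+[400,0]).round().tolist())
E
```

```text
5.05 [ 0.52580114 -0.27259045  0.09439915] [1.94065554 0.52857266 5.16048315] [ 0.08073328 -0.31374037  0.01531378]
0.6 [[153.0, 206.0], [326.0, 155.0]] [[666.0, 191.0], [485.0, 191.0]]
0.8 [[151.0, 180.0], [329.0, 128.0]] [[659.0, 183.0], [473.0, 183.0]]
0.9 [[150.0, 164.0], [329.0, 112.0]] [[656.0, 182.0], [467.0, 182.0]]
1.0 [[147.0, 148.0], [328.0, 95.0]] [[653.0, 182.0], [461.0, 183.0]]
1.1 [[144.0, 130.0], [326.0, 77.0]] [[649.0, 185.0], [455.0, 185.0]]
1.18 [[141.0, 116.0], [324.0, 63.0]] [[647.0, 188.0], [450.0, 189.0]]
```

View pics/f.png

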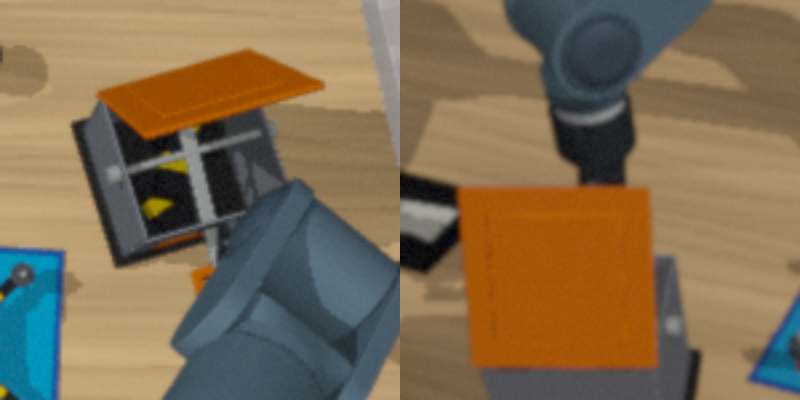

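The lid's front edge at (148,136) to (324,86) in the top crop matches about 1.06 rad, well past 0.8. I'll hold here for more than 3 s.

>>> play_rows --increments '[{"translation": [0,0,0],"roll": 0,"gripper": 1},{"translation": [0,0,0],"roll": 0,"gripper": 1},{"translation": [0,0,0],"roll": 0,"gripper": 1},{"translation": [0,0,0],"roll": 0,"gripper": 1},{"translation": [0,0,0],"roll": 0,"gripper": 1},{"translation": [0,0,0],"roll": 0,"gripper": 1},{"translation": [0,0,0],"roll": 0,"gripper": 1},{"translation": [0,0,0],"roll": 0,"gripper": 1},{"translation": [0,0,0],"roll": 0,"gripper": 1},{"translation": [0,0,0],"roll": 0,"gripper": 1}]'

```text
time_s: 6.05
ee_pos: [0.5258, -0.2726, 0.0946]
orientation: [0.974, 1.338, -0.975]
force: [1.5, -0.2, 5.0]
finger_gap: 0.0002
```

>>> play_rows --increments '[{"translation": [0,0,0],"roll": 0,"gripper": 1},{"translation": [0,0,0],"roll": 0,"gripper": 1},{"translation": [0,0,0],"roll": 0,"gripper": 1},{"translation": [0,0,0],"roll": 0,"gripper": 1},{"translation": [0,0,0],"roll": 0,"gripper": 1},{"translation": [0,0,0],"roll": 0,"gripper": 1},{"translation": [0,0,0],"roll": 0,"gripper": 1},{"translation": [0,0,0],"roll": 0,"gripper": 1},{"translation": [0,0,0],"roll": 0,"gripper": 1},{"translation": [0,0,0],"roll": 0,"gripper": 1}]'

```text
time_s: 7.05
ee_pos: [0.5258, -0.2726, 0.0946]
orientation: [0.974, 1.338, -0.975]
force: [1.1, 0.9, 5.4]
finger_gap: -0.0004
```

>>> play_rows --increments '[{"translation": [0,0,0],"roll": 0,"gripper": 1},{"translation": [0,0,0],"roll": 0,"gripper": 1},{"translation": [0,0,0],"roll": 0,"gripper": 1},{"translation": [0,0,0],"roll": 0,"gripper": 1},{"translation": [0,0,0],"roll": 0,"gripper": 1},{"translation": [0,0,0],"roll": 0,"gripper": 1},{"translation": [0,0,0],"roll": 0,"gripper": 1},{"translation": [0,0,0],"roll": 0,"gripper": 1},{"translation": [0,0,0],"roll": 0,"gripper": 1},{"translation": [0,0,0],"roll": 0,"gripper": 1}]'

```text
time_s: 8.05
ee_pos: [0.5258, -0.2726, 0.0946]
orientation: [0.974, 1.338, -0.975]
force: [2.1, -0.4, 6.2]
finger_gap: 0.0001
```

```bash
python3 - <<'E'
from station import robot, cams
from h import *
P=[cams.camera("top"),cams.camera("scene")]
s=robot.sense();print(s["time_s"],s["ee_pos"],s["force"])
v=np.hstack([cv2.resize(P[0]["frame"][100:250,260:410],(400,400)),cv2.resize(P[1]["frame"][60:210,90:240],(400,400))])
cv2.imwrite("pics/g.png",v)
E
```

```text
8.15 [ 0.52573439 -0.27260179  0.09457385] [1.64553545 0.65230267 6.33689136]
```

View pics/g.png

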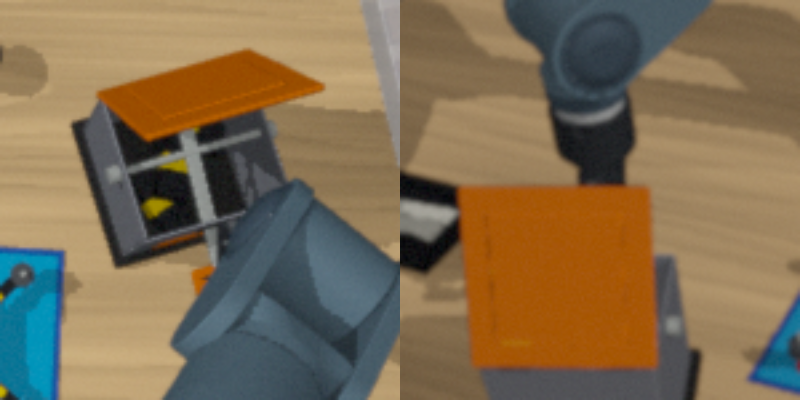

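The lid stayed at about 1.06 rad for over 3 s, with 5 to 6 N on the tip. I'll add half a second and then release straight up, smoothly.

>>> play_rows --increments '[{"translation": [0,0,0],"roll": 0,"gripper": 1},{"translation": [0,0,0],"roll": 0,"gripper": 1},{"translation": [0,0,0],"roll": 0,"gripper": 1},{"translation": [0,0,0],"roll": 0,"gripper": 1},{"translation": [0,0,0],"roll": 0,"gripper": 1}]'

```text
time_s: 8.65
ee_pos: [0.5258, -0.2726, 0.0946]
orientation: [0.974, 1.338, -0.975]
force: [1.3, 0.5, 4.7]
finger_gap: 0.0003
```

>>> play_rows --increments '[{"translation": [-0.6,0,0],"roll": 0,"gripper": 1},{"translation": [-1.4,0,0],"roll": 0,"gripper": 1},{"translation": [-2.3,0,0],"roll": 0,"gripper": 1},{"translation": [-3.3,0,0],"roll": 0,"gripper": 1},{"translation": [-4.5,0,0],"roll": 0,"gripper": 1},{"translation": [-6.5,0,0],"roll": 0,"gripper": 1},{"translation": [-9,0,0],"roll": 0,"gripper": 1},{"translation": [-12,-2,0],"roll": 0,"gripper": 1},{"translation": [-13,-4,0],"roll": 0,"gripper": 1},{"translation": [-13,-5,0],"roll": 0,"gripper": 1}]'

```text
time_s: 9.65
ee_pos: [0.4772, -0.2876, 0.2257]
orientation: [0.975, 1.337, -0.974]
force: [0.1, -1.3, -0.9]
finger_gap: -0.0003
```

>>> play_rows --increments '[{"translation": [0,0,0],"roll": 0,"gripper": 1},{"translation": [0,0,0],"roll": 0,"gripper": 1},{"translation": [0,0,0],"roll": 0,"gripper": 1},{"translation": [0,0,0],"roll": 0,"gripper": 1},{"translation": [0,0,0],"roll": 0,"gripper": 1},{"translation": [0,0,0],"roll": 0,"gripper": 1},{"translation": [0,0,0],"roll": 0,"gripper": 1},{"translation": [0,0,0],"roll": 0,"gripper": 1},{"translation": [0,0,0],"roll": 0,"gripper": 1},{"translation": [0,0,0],"roll": 0,"gripper": 1}]'

```text
time_s: 10.65
ee_pos: [0.4771, -0.2871, 0.2234]
orientation: [0.975, 1.341, -0.975]
force: [0.5, 0.1, -0.1]
finger_gap: 0.0001
```

```bash
python3 - <<'E'
from station import robot, cams, finder
from h import *
P=[cams.camera("top"),cams.camera("scene")]
s=robot.sense();print(s["time_s"],s["ee_pos"],s["force"],s["qvel"].round(4))
cv2.imwrite("pics/h_top.png",P[0]["frame"]);cv2.imwrite("pics/h_scene.png",P[1]["frame"])
for p in P:
    for t in ["battery_lid","scrap_lid","quad"]: print(t,[(x["conf"],x["box"]) for x in finder.find_in(p,t)[:1]])
    print([(x["conf"],x["position"]) for x in finder.spot_point(p,"quad")[:1]])
b=cv2.imread("pics/a_scene.png");d=cv2.absdiff(b,P[1]["frame"]).max(2)
for n,(x0,y0,x1,y1) in dict(lid=(115,135,205,240),blue=(312,150,416,265),quad=(225,138,328,220)).items():print(n,(d[y0:y1,x0:x1]>40).sum())
b=cv2.imread("pics/b_top.png");d=cv2.absdiff(b,P[0]["frame"]).max(2)
for n,(x0,y0,x1,y1) in dict(lid=(285,115,380,190),blue=(100,145,200,250),quad=(204,190,285,298)).items():print(n,(d[y0:y1,x0:x1]>40).sum())
E
```

```text
10.75 [ 0.47712017 -0.2870731   0.22330029] [0.41039866 0.42962889 0.86856542] [-0.0005  0.002   0.0001  0.0014 -0.0016  0.0012]
battery_lid [(0.83, [298.1, 118.1, 374.3, 191.8])]
scrap_lid [(0.66, [98.3, 145.4, 183.6, 230.5])]
quad [(0.85, [212.0, 199.8, 274.1, 260.7])]
[(0.9, [243.3, 231.0])]
battery_lid [(0.73, [117.9, 150.1, 195.5, 194.7])]
scrap_lid [(0.97, [317.1, 154.1, 413.5, 221.1])]
quad [(0.94, [233.8, 150.8, 308.9, 209.0])]
[(0.8, [271.6, 185.8])]
lid 0
blue 118
quad 248
lid 0
blue 0
quad 101
```

View pics/h_top.png

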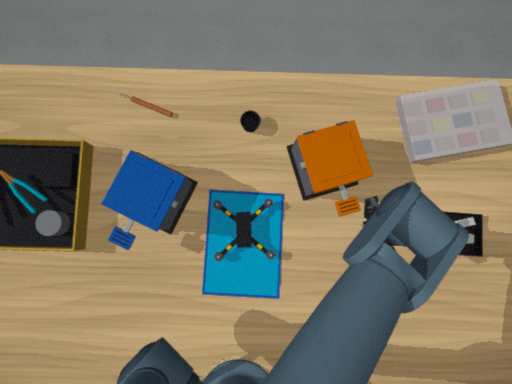

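View pics/h_scene.png

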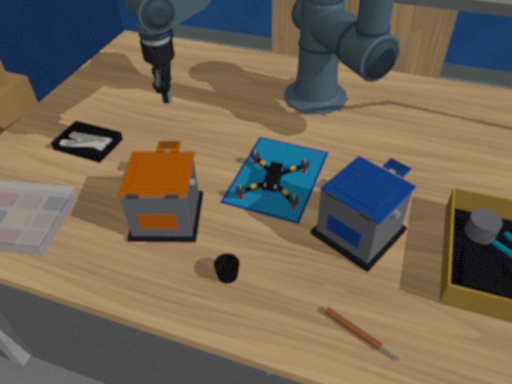

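Both views show the orange lid shut (top (335,157), scene (158,175)) with no changed pixels there. The blue lid is shut, the quad is where it was at (243,230), and the gripper is clear of everything. The changed pixels near the quad and the blue bin look like the arm's shadow moving. I'll hand the job in.

```bash
python3 -c "
from station import ticket
print(ticket.close_job())"
```

```text
the job is handed in; nothing more can be done
None
```

I pressed the orange paddle with the closed fingertips and the lid stood open at about 1.06 rad (estimated from the top view). I held it there for about 3.6 s with 5–6 N on the tip, then let go and moved the arm clear. The job was handed in at about 10.8 s.

**Last checks:**
- **Orange lid:** it looked exactly as at the start in both views, with no changed pixels around it, so it is shut.
- **Blue lid and quadcopter:** the blue lid is shut. The quadcopter's detected position was within 1–1.5 px (about 4 mm) of the start in both views, which is within detector noise.
- **Contact:** the tool force was back to about 0–1 N, and the gripper is clear of everything.

**Disagreements:**
- **Changed pixels:** some pixels changed around the quadcopter in both views, and around the blue bin in the scene view only. I put this down to the arm's shadow moving.
- **Sideways force:** about 3.5 N showed briefly at the fingertip early in the press, and was gone at full press.

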